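Empty the drying tray into the parts bin

ROBOT

A 6-joint arm with a two-finger parallel gripper is mounted at the origin on a cart in front of the work surface, level with it; the furniture and walls round the work are solid. World frame = base frame: x ahead of the robot, y to its left, z up, the work surface at z = 0. Lengths are in m, angles in degrees, forces in N, time in s.
With the tool pointing down it reaches from about 0.35 to 0.8 m from the base axis. Payload 7.3 kg.
Tool frame: the origin (TCP) lies at the very end of the fingers, on their centre line; the grasp point (between the pads) lies 19 mm behind it (grasp_offset is the distance from the TCP to the grasp point, in m); x points along the fingers, y is the direction in which the jaws open and shut, and the axes are right-handed (so a half turn about x gives the same grasp; the last joint's range is limited). The gripper opens to 85 mm and grips with 20 to 120 N. Pads are 22 mm wide; open, the fingers measure 114 mm over their backs; the gripper's body (76 mm by 85 mm) begins 54 mm behind the grasp point. The pads swing forward as they close: fully open they stand 13 mm farther back than shut.
Start: joints at [61.421, 19.595, 87.324, -0, 73.075, -8.365], TCP at [0.181, 0.493, 0.198] pointing down, gripper open.
Joint ranges: [-145.02, 145.02], [-44.19, 115.74], [2.07, 154.8], [-57.11, 237.11], [16.16, 152.29], [-177.93, 177.93]. Speed limits (degrees/s): [147.25, 147.25, 180, 180, 180, 180].

INTERFACE

Orientations are given as [roll, pitch, yaw] about the fixed x, y, z axes, in that order (R = Rz(yaw) Ry(pitch) Rx(roll)).
In Python, from plant import observe, get_image, camera_model, hand_in, grasp_offset gives the robot as it stands.
- The arm moves only by the shell command python3 -m jog 'ROWS' [FORCE]. ROWS is JSON, a list of rows, each an object of numbers: "x", "y", "z": the shift along the tool's x, y, z in m; "yaw": the turn about the tool's x in rad; "fingers": the finger opening in m, from 0 to 0.0854. A call has exactly 8 rows; each row shifts and turns the pose as measured when the row begins, along the tool's axes as they then stand; what a row does not reach is not made up. A row lasts 1/8 s, in which the tool goes at most 62.5 mm and 10.7 degrees, less where a joint would pass 70% of its speed; a pose out of reach is approached as far as the arm can. A call with a gripper value outside its range is refused whole. The fingers move at their own pace and stop on an object; FORCE is the grip in N (left out, the last holds). Time passes only in rows, so rows that do not move let the fingers close, or fill a call up. It gives the time, the measured TCP pose, the force and the opening at its end, in the units of the state.
- observe(): the state, without advancing time (a new reading comes with each control period).
- get_image(name): name is "scene" or "top" or "wrist"; returns the picture (420x560x3 uint8, blue, green, red); there is no depth.
- camera_model(name): a dict with "fx", "fy", "cx", "cy" (pixels), "k1" (the pictures are not rectified: a ray, as slopes to the right and down, at radius r is drawn at 1 + k1 r^2 times it, then the intrinsics apply), "pose" (4x4, takes a point from camera to world coordinates); the wrist camera has in their place "T_tool_cam" (4x4, takes a point from camera to tool coordinates, whose origin is the TCP and whose axes are the tool frame's). Camera axes: x right, y up, looking along -z (the intrinsics and any distortion apply to the point x, -y, -z); pixel columns grow to the right and rows downward; lengths in m; the calibration is good to about 2 mm. A picture is of the moment at which its call begins: read the wrist's pose just before it. camera_model takes no time and is no camera call.
- hand_in(): hands the job in, once; it reports no verdict.
The state is a dict: "t": time; "joint_pos": joint angles; "qvel": joint speeds; "joint_efforts": joint torques, N m; "ee_pos": TCP position; "orientation": TCP orientation; "wrist_force": force on the tool from outside, world axes, zero at the start; "torque": the same for the moment, N m; "finger_gap": opening from 0.0 (shut) to 1.0 (fully open).
Only numpy, scipy, OpenCV 4.12 (cv2) and the standard library are available. Lean on these libraries where they do the work, as an engineer would, in place of code of your own. Each camera call takes 0.05 s, during which the arm holds its last target.

TASK

The washed spare knobs on the tip-out drying tray are dry. Slide the white bin fully home into the bay under the tray's open mouth, then raise the tray by its handle until all three knobs have slid off into the bin, and lower the tray gently back onto its rest rather than letting it drop. Do not touch the knobs with the gripper, do not knock over or shift the bottle, tube and vial standing around, and leave the bin in its bay.

Things in the scene. Friction and masses are not known exactly. Their poses are not given: they have to be found in the camera images.
- stand: Fixed aluminium stand of the tip-out drying tray. Origin on the table straight below the middle of the hinge axis, which runs along the stand's x, 90 mm up. The tray's open mouth points to the stand's -y, its handle to +y. Uprights of the hinge: x = +-63 to 69 mm, y = -12 to +20 mm, 102 mm high. Base plate 8 mm high from y = 17 to 152 mm.
- bay_home (a point): Point on the table where the bin's origin is when the bin is home in the bay, square to the stand (stand x = 0, y = -41 mm). Two guide fences, 20 mm high, inner faces 126 mm apart, run along the stand's y from y = +16 to -84 mm and flare out to about 155 mm at y = -117 mm, where the bin enters; a stop bar 22 mm high for its back wall has its face at y = +14 mm.
- tray (a joint): Hinge of the steel tray, rad: 0 = level on its rest, grows as the handle end rises; stop at 1.25. About 1.5 N at the handle; falls back if let go. Tray 86 mm wide (80 inside); floor 3 mm below the axis, from 20 mm in front of the axis (open lip) to 130 mm behind it, walls to 19 mm above the axis on the other three sides. Knobs start to slide at 0.4 to 0.8 rad.
- tray_handle (a point): Middle of the tray's handle: round dark steel bar, 12 mm thick, 76 mm long, parallel to the hinge axis, 168 mm behind it and 4 mm above it, 38 mm behind the tray's end wall, moving with the tray. 60 mm of bar is free between two 8 mm side arms. Can be pinched from above, fingers closing along the stand's y; it turns between the fingers as the tray tips.
- tray_lip (a point): Middle of the tray's open front lip, on the floor's upper face, 20 mm in front of the hinge axis. Moves with the tray.
- bin: White open plastic bin, 110 x 110 mm, 50 mm high, walls and floor 3 mm, 0.2 kg, loose. Origin at the centre of its underside, z up. A moulded grip bar sits outside its -y wall (the side away from the bay); the +y wall goes into the bay.
- bin_grip (a point): Centre of the bin's grip bar: bar and wall together 15 mm thick (along the bin's y), 60 mm wide (along its x), from 28 to 50 mm above the table; this point is 59.5 mm from the bin's centre along its -y, 39 mm high. It can be pinched from above with one finger inside the bin, or the wall pushed.
- knob_1_mid (a point): Centre of a loose spare knob, light grey, knurled, 24 mm across and 16 mm high, about 18 g.
- knob_2_mid (a point): Centre of a second such knob.
- knob_3_mid (a point): Centre of a third such knob.
- reagent_bottle: Bystander: clear bottle with black cap, 49 mm across, 94 mm high. Origin at the centre of its foot.
- tube_50: Bystander: standing tube with blue cap, 34 mm across, 110 mm high. Origin at the centre of its foot.
- vial_2: Bystander: small glass vial with red cap, 22 mm across, 51 mm high. Origin at the centre of its foot.
Not all that is in view belongs to the job. What is meant by the bin is not brown, and is the larger of those in its own colour.

How it is judged:
By the outcome, as a careful person would: the job done as asked, in the order asked, and still so for the second after the job is handed in, with the robot touching nothing.
It also fails if it takes over 51 s, if anything falls off the work surface, if the arm or the gripper's body presses on something with over 40 N, if the wrist force passes 120 N, or if a joint passes its speed limit or range.

## Working session

There is one attempt and no reset: what is moved stays moved. The work goes in short steps, Python scripts to look and compute and a shell command to move; the robot and the scene stay as the last step left them, time stands still between calls to the robot, and variables do not carry over. Pictures are saved under pics/ and viewed, and the job is handed in when it is done.

```bash
ls; mkdir -p pics; python3 - <<'E'
from plant import *
import cv2
print(observe()); print(grasp_offset if not callable(grasp_offset) else grasp_offset())
for n in ["scene","top","wrist"]:
    m=camera_model(n);print(n,m)
    cv2.imwrite(f"pics/{n}0.png",get_image(n))
E
```

```text
pics
{'t': 0.0, 'joint_pos': array([ 6.14213924e+01,  1.96364038e+01,  8.73786377e+01,  9.17310520e-04,
        7.30728382e+01, -8.36647674e+00]), 'qvel': array([ 0.02531721, -0.0537147 ,  0.00518265, -0.01099392, -0.09814882,
        0.01866157]), 'joint_efforts': array([-1.61606722e-04, -4.33671999e+01, -2.46007258e+01, -1.43413272e-04,
        8.06865486e-03, -1.33502553e-05]), 'ee_pos': array([0.18115253, 0.49227474, 0.19721771]), 'orientation': array([ -98.9383477 ,   89.91211601, -119.15074637]), 'wrist_force': array([0.44379948, 0.51234572, 0.82495228]), 'torque': array([-0.05514902, -0.03157812, -0.00600758]), 'finger_gap': 1.0012381731002118}
0.0187
scene {'fx': 448.7912322599865, 'fy': 448.7912322599865, 'cx': 277.0634411678404, 'cy': 206.74041174753808, 'k1': 6.997315686151957e-05, 'pose': array([[ 0.89786652,  0.17417329, -0.40435056,  0.17976159],
       [-0.44003031,  0.38517185, -0.81118183, -0.84627271],
       [ 0.01445824,  0.90625951,  0.42247444,  0.47155478],
       [ 0.        ,  0.        ,  0.        ,  1.        ]])}
top {'fx': 388.1491491545651, 'fy': 388.1491491545651, 'cx': 276.33322909749285, 'cy': 212.5301199486241, 'k1': -0.004653505032567085, 'pose': array([[-0.0045333 ,  0.9980826 , -0.06172979,  0.49005775],
       [-0.99993205, -0.00386141,  0.01099938, -0.12485449],
       [ 0.01073992,  0.06177546,  0.99803229,  0.95175882],
       [ 0.        ,  0.        ,  0.        ,  1.        ]])}
wrist {'fx': 350.8782286954705, 'fy': 350.8782286954705, 'cx': 273.6050890352252, 'cy': 204.65315294061293, 'k1': -0.0314605801790967, 'T_tool_cam': array([[-3.26717645e-04,  2.71650545e-01, -9.62395903e-01,
        -1.76651062e-01],
       [ 9.99999925e-01, -1.12247308e-04, -3.71167066e-04,
        -5.16109021e-04],
       [-2.08854085e-04, -9.62395952e-01, -2.71650488e-01,
        -6.88817309e-02],
       [ 0.00000000e+00,  0.00000000e+00,  0.00000000e+00,
         1.00000000e+00]])}
```

View pics/scene0.png

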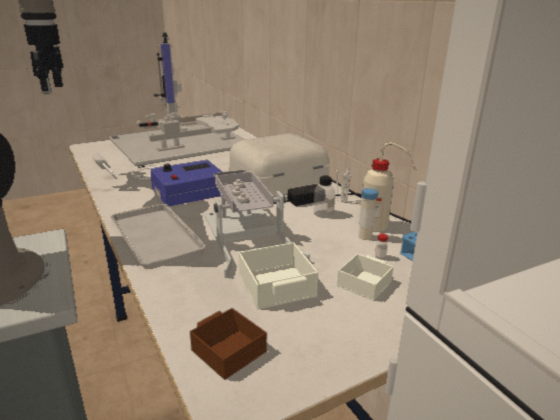

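View pics/top0.png

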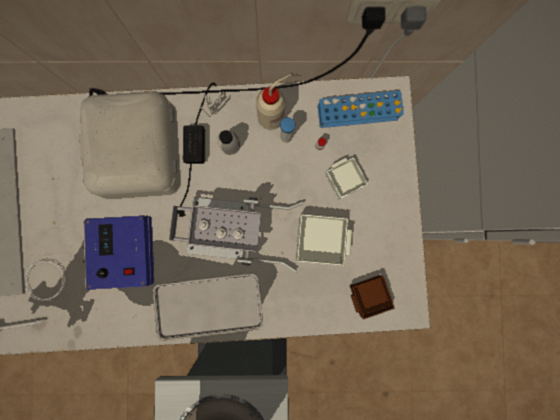

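View pics/wrist0.png

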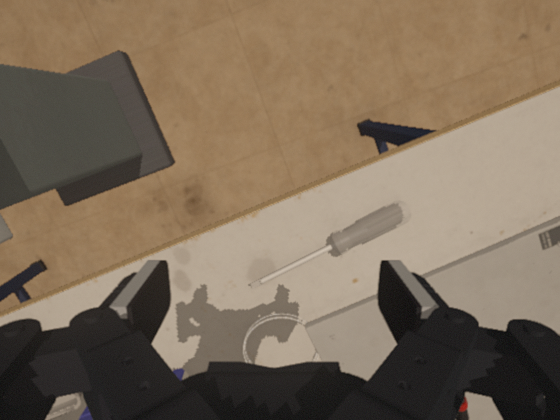

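Candidates for the bin in the top view are the large white one (324,240), the small white one (347,176) and the brown one (372,296). The description picks the large white one. I'll check it in a close crop.

```bash
cat > h.py <<'E'
import numpy as np, cv2
from plant import *
def ray(n,u,v,ee=None):
    m=camera_model(n); 
    xd=(u-m['cx'])/m['fx']; yd=(v-m['cy'])/m['fy']
    x,y=xd,yd
    for _ in range(10):
        r2=x*x+y*y; x=xd/(1+m['k1']*r2); y=yd/(1+m['k1']*r2)
    d=np.array([x,-y,-1.])
    T=m['pose'] if 'pose' in m else ee@m['T_tool_cam']
    return T[:3,3],T[:3,:3]@d
def pl(n,u,v,z,ee=None):
    o,d=ray(n,u,v,ee); return o+d*(z-o[2])/d[2]
def proj(n,p,ee=None):
    m=camera_model(n);T=m['pose'] if 'pose' in m else ee@m['T_tool_cam']
    q=np.linalg.inv(T)@np.append(p,1); x=q[0]/-q[2]; y=-q[1]/-q[2]
    k=1+m['k1']*(x*x+y*y); return np.array([m['cx']+m['fx']*x*k,m['cy']+m['fy']*y*k])
def tri(a,b):
    (o1,d1),(o2,d2)=a,b
    A=np.array([d1,-d2]).T; s=np.linalg.lstsq(A,o2-o1,rcond=None)[0]
    p,q=o1+s[0]*d1,o2+s[1]*d2; return (p+q)/2,np.linalg.norm(p-q)
def eeT():
    from scipy.spatial.transform import Rotation as R
    s=observe(); T=np.eye(4); T[:3,:3]=R.from_euler('xyz',s['orientation'],degrees=True).as_matrix(); T[:3,3]=s['ee_pos']; return T
E
python3 - <<'E'
import cv2
im=cv2.imread('pics/top0.png')
cv2.imwrite('pics/topz.png',cv2.resize(im[170:290,165:365],None,fx=4,fy=4,interpolation=cv2.INTER_CUBIC)[:, :800])
im=cv2.imread('pics/scene0.png')
cv2.imwrite('pics/scz.png',cv2.resize(im[165:315,190:410],None,fx=3.6,fy=3.6,interpolation=cv2.INTER_CUBIC))
E
```

```text
(no output)
```

View pics/topz.png

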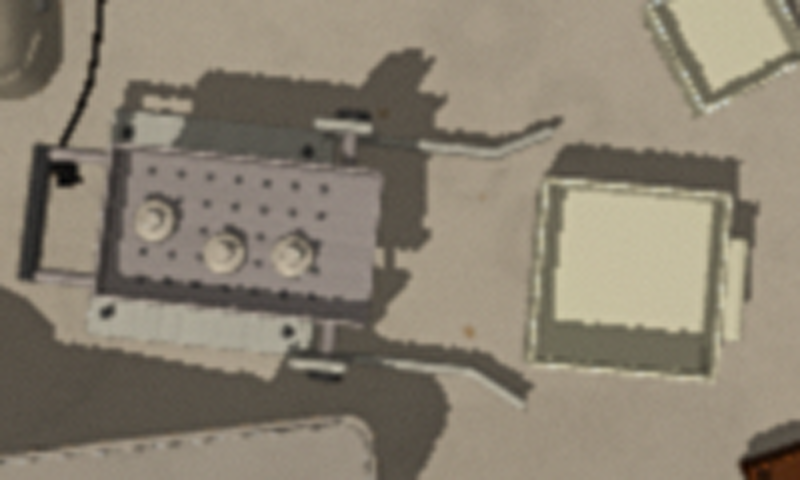

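View pics/scz.png

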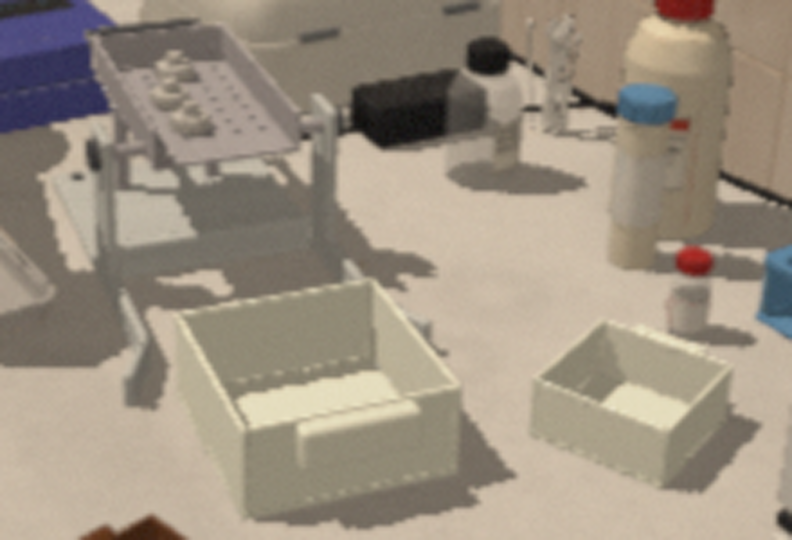

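The large white bin in the crop has its grip on the right (-y world), facing away from the bay, so the choice holds. Now measuring.

```bash
python3 - <<'E'
from h import *
def c(u,v,z): return pl('top',165+(u+.5)/4-.5,170+(v+.5)/4-.5,z)
for n,u,v,z in [('h_top',42,147,.1),('h_bot',27,278,.1),('lip_top',381,172,.109),('lip_bot',368,318,.109),('back_top',122,150,.109),('back_bot',100,292,.109),('upR',343,125,.102),('upL',318,367,.102),('fenceR_end',558,122,.02),('fenceL_end',523,402,.02),('fenceRk',497,152,.02),('fenceLk',470,366,.02),
 ('b1',547,180,.05),('b2',728,193,.05),('b3',712,377,.05),('b4',530,360,.05),('grip1',742,238,.05),('grip2',733,340,.05),('floor1',556,190,.003)]:
    print(n,np.round(c(u,v,z),4))
b=np.mean([c(*k,.05) for k in [(547,180),(728,193),(712,377),(530,360)]],0);print('bin',b)
# scene: bin rim corners
def s(u,v):return 190+(u+.5)/3.6-.5,165+(v+.5)/3.6-.5
for n,a in [('b1',(375,283)),('b2',(460,383)),('b3',(242,430)),('b4',(178,317))]: print(n,np.round(pl('scene',*s(*a),.05),4))
for n,a,t in [('upR',(325,98),(343,125)),('upL',(98,132),(318,367))]:
    print(n,np.round(pl('scene',*s(*a),.102),4))
for n,a in [('bottle',(485,180)),('tube',(633,262)),('vial',(688,328)),('feL',(140,400)),('feR',(428,335))]: print(n,np.round(pl('scene',*s(*a),.0),4))
E
```

```text
h_top [0.5571 0.0879 0.1   ]
h_bot [0.4854 0.0953 0.1   ]
lip_top [ 0.5421 -0.0984  0.109 ]
lip_bot [ 0.4631 -0.0912  0.109 ]
back_top [0.5546 0.0423 0.109 ]
back_bot [0.4778 0.0535 0.109 ]
upR [ 0.5685 -0.0773  0.102 ]
upL [ 0.4365 -0.0637  0.102 ]
fenceR_end [ 0.5774 -0.2023  0.02  ]
fenceL_end [ 0.4099 -0.1799  0.02  ]
fenceRk [ 0.5594 -0.1654  0.02  ]
fenceLk [ 0.4314 -0.1484  0.02  ]
b1 [ 0.5407 -0.1931  0.05  ]
b2 [ 0.5327 -0.2986  0.05  ]
b3 [ 0.4262 -0.2876  0.05  ]
b4 [ 0.4366 -0.1824  0.05  ]
grip1 [ 0.5065 -0.3063  0.05  ]
grip2 [ 0.4475 -0.3001  0.05  ]
floor1 [ 0.5372 -0.2021  0.003 ]
bin [ 0.48405405 -0.24041718  0.05      ]
b1 [ 0.5401 -0.197   0.05  ]
b2 [ 0.5318 -0.2981  0.05  ]
b3 [ 0.4227 -0.2899  0.05  ]
b4 [ 0.4332 -0.186   0.05  ]
upR [ 0.5714 -0.0728  0.102 ]
upL [ 0.4354 -0.0643  0.102 ]
bottle [ 0.715  -0.0281  0.    ]
tube [ 0.7372 -0.1626  0.    ]
vial [ 0.7193 -0.2388  0.    ]
feL [ 0.4145 -0.1771 -0.    ]
feR [ 0.5822 -0.1838  0.    ]
```

```bash
cat >> h.py <<'E'
STY=np.radians(-6.0); H=np.array([.5035,-.075])
sx=np.array([np.cos(STY),np.sin(STY)]); sy=np.array([-np.sin(STY),np.cos(STY)])
def go(p,yawdir=None,quiet=False):
    """print shift in tool axes to world point p (TCP) and turn (rad) so tool y || yawdir (mod pi)"""
    T=eeT(); R=T[:3,:3]; d=R.T@(np.array(p)-T[:3,3]); s=observe()
    out='tool shift '+str(np.round(d,4))
    if yawdir is not None:
        v=R.T@np.append(yawdir,0.); a=np.arctan2(v[2],v[1]); a=(a+np.pi/2)%np.pi-np.pi/2; out+=' yaw %.3f'%a
    print(out,'ee',np.round(T[:3,3],4),'q',np.round(s['joint_pos'],1),'F',np.round(s['wrist_force'],1),'t',round(s['t'],2),'gap',round(s['finger_gap'],3))
    return T
def stand(x,y,z): return np.append(H+x*sx+y*sy,z)
E
python3 - <<'E'
from h import *
T=go(stand(0,-.226,.15),sy)
print(np.round(T[:3,:3],3), stand(0,-.226,.15))
E
```

```text
tool shift [ 0.048  -0.6401  0.554 ] yaw -0.248 ee [0.1812 0.4924 0.1974] q [61.4 19.6 87.4  0.  73.1 -8.4] F [-0.5  0.4  0.8] t 0.15 gap 1.002
[[-0.001  0.346  0.938]
 [-0.001  0.938 -0.346]
 [-1.    -0.001 -0.   ]] [ 0.47987657 -0.29976195  0.15      ]
```

```bash
python3 -m jog '[{"x":-0.01,"y":-0.02,"z":0.05,"fingers":0.05},{"x":-0.01,"y":-0.02,"z":0.05,"fingers":0.05},{"x":-0.01,"y":-0.03,"z":0.05,"fingers":0.05},{"x":-0.01,"y":-0.03,"z":0.05,"fingers":0.05},{"x":0,"y":-0.04,"z":0.045,"fingers":0.05},{"x":0,"y":-0.05,"z":0.035,"fingers":0.05},{"x":0,"y":-0.05,"z":0.03,"fingers":0.05},{"x":0,"y":-0.05,"z":0.03,"yaw":-0.06,"fingers":0.05}]' 30; python3 -c "
from h import *
go(stand(0,-.226,.15),sy)"
```

```text
tool shift [ 0.048  -0.6401  0.554 ] yaw -0.248 ee [0.1812 0.4924 0.1974] q [61.4 19.6 87.4  0.  73.1 -8.4] F [-0.5  0.4  0.8] t 0.15 gap 1.002validation failed for argument at $[0]...
```

```bash
python3 -m jog '[{"x":-0.01,"y":-0.02,"z":0.05,"yaw":0.0,"fingers":0.05},{"x":-0.01,"y":-0.02,"z":0.05,"yaw":0.0,"fingers":0.05},{"x":-0.01,"y":-0.03,"z":0.05,"yaw":0.0,"fingers":0.05},{"x":-0.01,"y":-0.03,"z":0.05,"yaw":0.0,"fingers":0.05},{"x":0.0,"y":-0.04,"z":0.045,"yaw":0.0,"fingers":0.05},{"x":0.0,"y":-0.05,"z":0.035,"yaw":0.0,"fingers":0.05},{"x":0.0,"y":-0.05,"z":0.03,"yaw":0.0,"fingers":0.05},{"x":0.0,"y":-0.05,"z":0.03,"yaw":-0.06,"fingers":0.05}]' 30; python3 -c "
from h import *
go(stand(0,-.226,.15),sy)"
```

```text
t: 1.15
ee_pos: [0.4064, 0.0945, 0.2369]
orientation: [-97.5, 89.8, -113.7]
wrist_force: [1.6, 0.6, -0.3]
finger_gap: 0.586
tool shift [ 0.088  -0.3578  0.1806] yaw -0.178 ee [0.4064 0.0945 0.2369] q [  2.7   6.3  98.5  -0.2  75.2 -71.1] F [ 1.6  0.6 -0.3] t 1.15 gap 0.586
```

```bash
python3 -m jog '[{"x":0.0,"y":-0.05,"z":0.024,"yaw":-0.03,"fingers":0.05},{"x":0.0,"y":-0.05,"z":0.024,"yaw":-0.03,"fingers":0.05},{"x":0.0,"y":-0.05,"z":0.024,"yaw":-0.03,"fingers":0.05},{"x":0.0,"y":-0.05,"z":0.024,"yaw":-0.03,"fingers":0.05},{"x":0.0,"y":-0.05,"z":0.018,"yaw":-0.03,"fingers":0.05},{"x":0.02,"y":-0.05,"z":0.018,"yaw":-0.028,"fingers":0.05},{"x":0.03,"y":-0.05,"z":0.018,"yaw":0.0,"fingers":0.05},{"x":0.02,"y":-0.0,"z":0.0,"yaw":0.0,"fingers":0.05}]' 30; python3 - <<'E'
from h import *
T=go(stand(0,-.226,.15),sy)
cv2.imwrite('pics/w1.png',get_image('wrist'))
np.save('T1.npy',T)
print(proj('wrist',np.append(np.array([.4769,-.3002]),.05),T))
E
```

```text
t: 2.15
ee_pos: [0.4878, -0.2954, 0.1662]
orientation: [-58.6, 89.7, -64.6]
wrist_force: [-0.1, 0.6, -0.9]
finger_gap: 0.585
tool shift [ 0.0162 -0.0051 -0.0075] yaw 0.001 ee [ 0.4878 -0.2954  0.1662] q [-3.880e+01  2.570e+01  8.310e+01 -1.000e-01  7.100e+01 -1.228e+02] F [-0.1  0.6 -0.9] t 2.15 gap 0.585
[267.68346698 177.06537223]
```

View pics/w1.png

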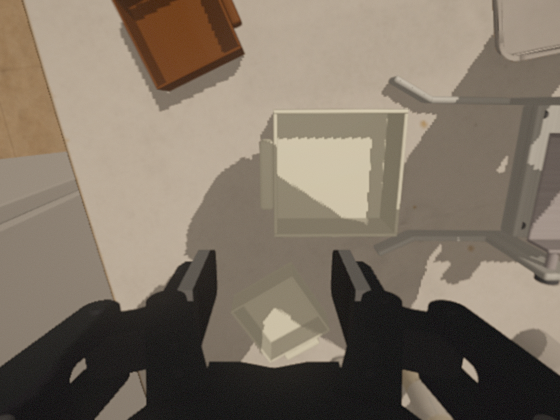

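Wrist view: the bin rim corners are near (274,110), (407,110), (398,236) and (275,236), the grip bar is at (266,174), and the fences are to the right. The bin lies square to the bay.

```bash
python3 - <<'E'
from h import *
import cv2
im=cv2.imread('pics/w1.png'); cv2.imwrite('pics/w1z.png',cv2.resize(im[60:260,240:500],None,fx=3,fy=3,interpolation=cv2.INTER_CUBIC))
T=np.load('T1.npy')
def st(p): d=p[:2]-H; return np.round([d@sx*1e3,d@sy*1e3],1)
for n,u,v,z in [('r1',274,110,.05),('r2',407,110,.05),('r3',398,236,.05),('r4',275,236,.05),('g1',266,141,.05),('g2',265,208,.05),('gout',260,174,.05),('feL',397,80,.02),('feR',381,247,.02),('knL',428,100,.02),('knR',415,233,.02)]:
    p=pl('wrist',u,v,z,T); print(n,np.round(p,4),st(p))
E
```

```text
r1 [ 0.4226 -0.2892  0.05  ] [ -58.  -221.5]
r2 [ 0.4334 -0.1821  0.05  ] [ -58.5 -113.8]
r3 [ 0.5419 -0.1903  0.05  ] [  50.3 -110.7]
r4 [ 0.5306 -0.2995  0.05  ] [  50.4 -220.4]
g1 [ 0.4466 -0.2983  0.05  ] [ -33.2 -228. ]
g2 [ 0.5039 -0.3055  0.05  ] [  24.5 -229.2]
gout [ 0.4736 -0.3064  0.05  ] [  -5.5 -233.2]
feL [ 0.4085 -0.1798  0.02  ] [ -83.5 -114.1]
feR [ 0.5645 -0.1972  0.02  ] [  73.4 -115.2]
knL [ 0.4281 -0.1525  0.02  ] [-66.9 -84.9]
knR [ 0.5531 -0.1636  0.02  ] [ 58.6 -82.9]
```

View pics/w1z.png

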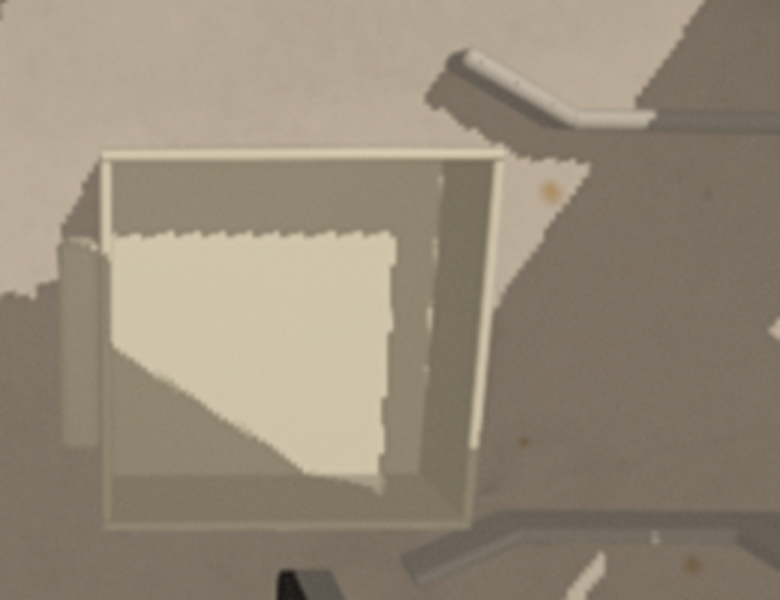

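```bash
python3 - <<'E'
from h import *
go(stand(-.003,-.2255,.021),sy)
E
```

```text
tool shift [ 0.1428 -0.0067 -0.0087] yaw 0.002 ee [ 0.4865 -0.2931  0.1638] q [-3.870e+01  2.570e+01  8.340e+01 -1.000e-01  7.090e+01 -1.228e+02] F [-0.9  1.5 -1.8] t 2.2 gap 0.583
```

```bash
python3 -m jog '[{"x":0.02,"y":-0.007,"z":-0.009,"yaw":0.0,"fingers":0.05},{"x":0.03,"y":0.0,"z":0.0,"yaw":0.0,"fingers":0.05},{"x":0.03,"y":0.0,"z":0.0,"yaw":0.0,"fingers":0.05},{"x":0.03,"y":0.0,"z":0.0,"yaw":0.0,"fingers":0.05},{"x":0.015,"y":0.0,"z":0.0,"yaw":0.0,"fingers":0.05},{"x":0.005,"y":0.0,"z":0.0,"yaw":0.0,"fingers":0.05},{"x":0.0,"y":0.0,"z":0.0,"yaw":0.0,"fingers":0.05},{"x":0.0,"y":0.0,"z":0.0,"yaw":0.0,"fingers":0.05}]' 30; python3 - <<'E'
from h import *
go(stand(-.003,-.2255,.021),sy)
cv2.imwrite('pics/w2.png',get_image('wrist'))
E
```

```text
t: 3.2
ee_pos: [0.478, -0.2984, 0.0338]
orientation: [-60.7, 89.8, -66.5]
wrist_force: [0.6, -0.6, 0.2]
finger_gap: 0.585
tool shift [ 0.0128 -0.0006 -0.0011] yaw 0.004 ee [ 0.478  -0.2984  0.0338] q [-3.970e+01  3.360e+01  9.290e+01 -1.000e-01  5.330e+01 -1.239e+02] F [ 0.6 -0.6  0.2] t 3.2 gap 0.585
```

View pics/w2.png

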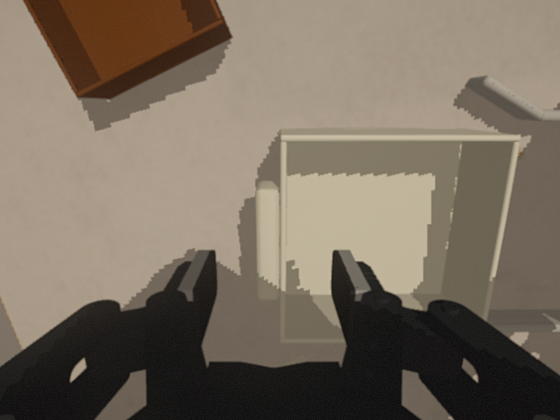

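The jaws straddle the grip bar (columns 257-288, rows 183-298). Down 12 mm, close, then slide.

```bash
python3 -m jog '[{"x":0.01,"y":0.0,"z":0.0,"yaw":0.0,"fingers":0.03},{"x":0.003,"y":0.0,"z":0.0,"yaw":0.0,"fingers":0.02},{"x":0.0,"y":0.0,"z":0.0,"yaw":0.0,"fingers":0.01},{"x":0.0,"y":0.0,"z":0.0,"yaw":0.0,"fingers":0.01},{"x":0.0,"y":0.0,"z":0.0,"yaw":0.0,"fingers":0.01},{"x":0.0,"y":0.0,"z":0.0,"yaw":0.0,"fingers":0.01},{"x":0.0,"y":0.0,"z":0.0,"yaw":0.0,"fingers":0.01},{"x":0.0,"y":0.0,"z":0.0,"yaw":0.0,"fingers":0.01}]' 30; python3 - <<'E'
from h import *
T=go(stand(-.003,-.1005,.021),sy)
cv2.imwrite('pics/w3.png',get_image('wrist'))
E
```

```text
t: 4.25
ee_pos: [0.4786, -0.299, 0.0211]
orientation: [-49.3, 89.7, -55.1]
wrist_force: [-0.2, 0.3, -0.1]
finger_gap: 0.123
tool shift [-0.0003  0.1248 -0.0012] yaw 0.004 ee [ 0.4786 -0.299   0.0211] q [-3.970e+01  3.470e+01  9.350e+01 -1.000e-01  5.150e+01 -1.239e+02] F [-0.2  0.3 -0.1] t 4.25 gap 0.123
```

View pics/w3.png

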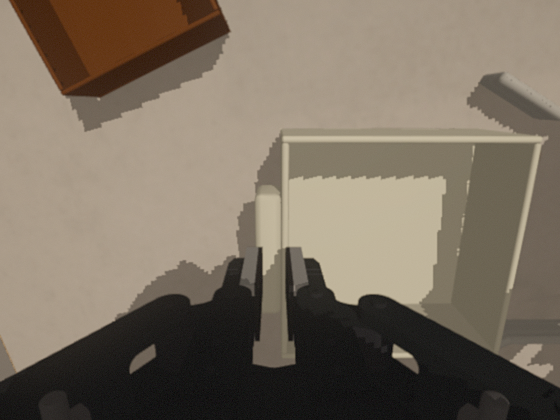

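```bash
python3 -m jog '[{"x":0.0,"y":0.0,"z":0.0,"yaw":0.0,"fingers":0.0},{"x":0.0,"y":0.0,"z":0.0,"yaw":0.0,"fingers":0.0},{"x":0.0,"y":0.0,"z":0.0,"yaw":0.0,"fingers":0.0},{"x":0.0,"y":0.008,"z":0.0,"yaw":0.0,"fingers":0.0},{"x":0.0,"y":0.008,"z":0.0,"yaw":0.0,"fingers":0.0},{"x":0.0,"y":0.008,"z":0.0,"yaw":0.0,"fingers":0.0},{"x":0.0,"y":0.008,"z":0.0,"yaw":0.0,"fingers":0.0},{"x":0.0,"y":0.0,"z":0.0,"yaw":0.0,"fingers":0.0}]' 30; python3 - <<'E'
from h import *
T=go(stand(-.003,-.1005,.021),sy)
cv2.imwrite('pics/w4.png',get_image('wrist'))
E
```

```text
t: 5.3
ee_pos: [0.482, -0.2641, 0.021]
orientation: [-48.9, 89.7, -54.6]
wrist_force: [-0.2, -0.4, -0.1]
finger_gap: -0.001
tool shift [-0.0003  0.0898 -0.001 ] yaw 0.004 ee [ 0.482  -0.2641  0.021 ] q [-3.670e+01  3.350e+01  9.600e+01 -1.000e-01  5.030e+01 -1.208e+02] F [-0.2 -0.4 -0.1] t 5.3 gap -0.001
```

View pics/w4.png

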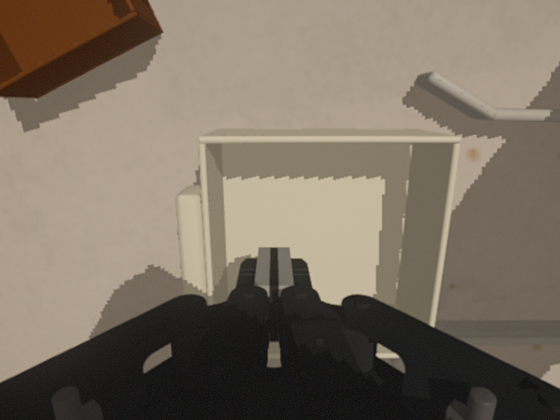

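```bash
python3 - <<'E'
from h import *
T=eeT(); m=camera_model('wrist')['T_tool_cam']
for x in (0,-.019,-.04,-.06):
  print(x,proj('wrist',(T@[x,0,0,1])[:3],T))
print(np.round(T,3)); print(proj('top',T[:3,3]))
for z in (0,.05):print('bar',proj('wrist',stand(-.003,-.2255,z),T))
cv2.imwrite('pics/t4.png',get_image('top'));s=get_image('scene');cv2.imwrite('pics/s4.png',cv2.resize(s[100:400,150:450],None,fx=2,fy=2))
E
```

```text
0 [274.31477233 238.8569085 ]
-0.019 [274.38503032 253.13274224]
-0.04 [274.48235596 272.92759466]
-0.06 [274.6025241  297.39927078]
[[ 0.003  0.1    0.995  0.482]
 [-0.004  0.995 -0.1   -0.264]
 [-1.    -0.004  0.003  0.021]
 [ 0.     0.     0.     1.   ]]
[330.44679463 239.62930372]
bar [215.89944984 223.15523678]
bar [198.31594634 258.61099574]
```

View pics/t4.png

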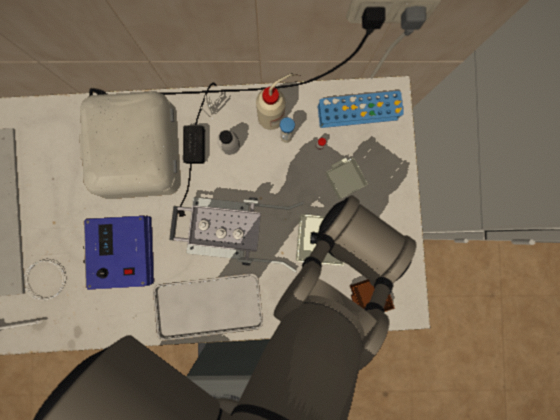

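View pics/s4.png

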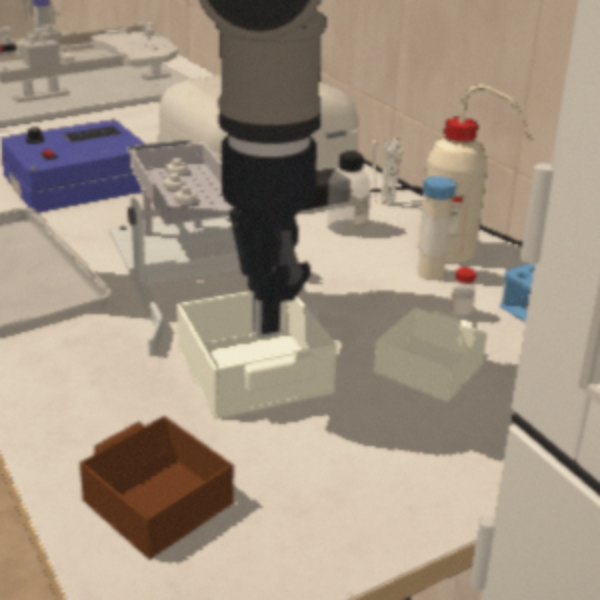

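```bash
python3 - <<'E'
from h import *
T=eeT()
p=proj('scene',T[:3,3]);print(p,(p-[150,100])*2)
for z in (.04,.06,.08): print(z,(proj('scene',np.append(T[:2,3],z))-[150,100])*2)
im=cv2.imread('pics/w4.png');cv2.imwrite('pics/w4z.png',cv2.resize(im[180:420,150:430],None,fx=2.8,fy=2.5,interpolation=cv2.INTER_CUBIC))
s=get_image('scene');cv2.imwrite('pics/s5.png',cv2.resize(s[190:320,220:340],None,fx=4.5,fy=4.5,interpolation=cv2.INTER_CUBIC))
E
```

```text
[282.29839301 282.1714309 ] [264.59678602 364.34286179]
0.04 [265.02229885 346.0094391 ]
0.06 [265.48037265 326.27315084]
0.08 [265.94864409 306.09753546]
```

View pics/w4z.png

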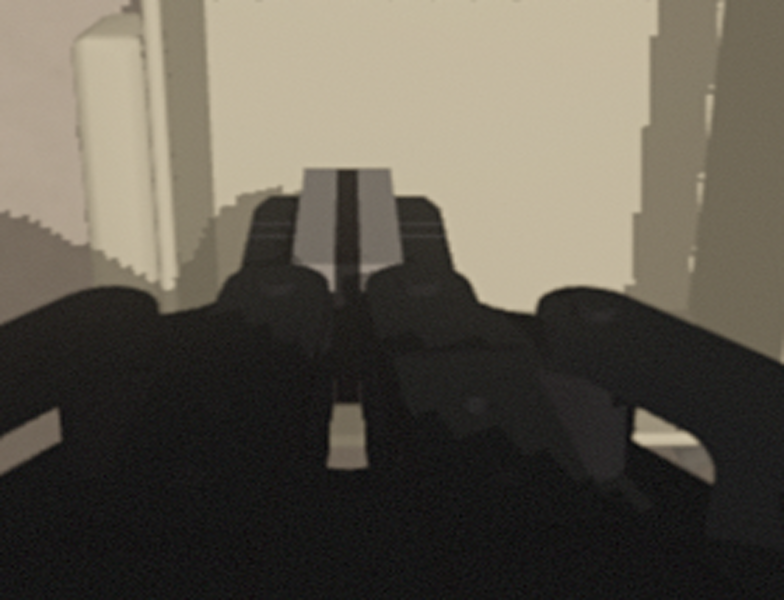

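View pics/s5.png

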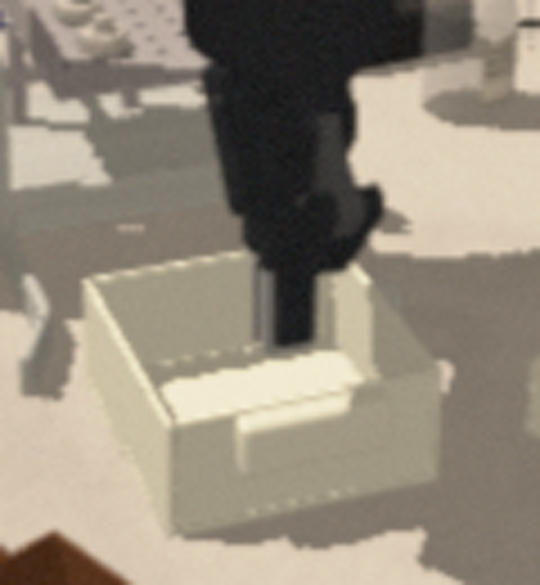

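```bash
python3 - <<'E'
from h import *
T=eeT()
for zt in (-.011,0,.011):
  print(zt,[(x,np.round(proj('wrist',(T@[x,0,zt,1])[:3],T),0)) for x in (0,-.02,-.03,-.04)])
for z in (.05,.055,.06): print(z,proj('scene',np.append(T[:2,3],z)))
print(observe())
E
```

```text
-0.011 [(0, array([274., 219.])), (-0.02, array([274., 233.])), (-0.03, array([274., 240.])), (-0.04, array([275., 249.]))]
0 [(0, array([274., 239.])), (-0.02, array([274., 254.])), (-0.03, array([274., 263.])), (-0.04, array([274., 273.]))]
0.011 [(0, array([274., 258.])), (-0.02, array([274., 275.])), (-0.03, array([274., 285.])), (-0.04, array([274., 296.]))]
0.05 [282.64088374 268.14131615]
0.055 [282.69835112 265.66730573]
0.06 [282.75613486 263.17967691]
{'t': 5.5, 'joint_pos': array([-3.67469304e+01,  3.35244516e+01,  9.59032243e+01, -1.09787999e-01,
        5.03024531e+01, -1.20866765e+02]), 'qvel': array([-0.19490036,  0.07220854, -0.02433187,  0.0524384 , -0.0232139 ,
        0.01042947]), 'joint_efforts': array([ 1.95764853e-01, -4.94768071e+01, -1.85322905e+01,  2.89886419e-03,
       -1.48071314e-02,  1.20534583e-03]), 'ee_pos': array([ 0.48201201, -0.26518676,  0.02099474]), 'orientation': array([-48.31456851,  89.71716787, -54.12480786]), 'wrist_force': array([-0.46780889,  0.38660951,  0.2047002 ]), 'torque': array([-0.0041185 ,  0.00127213,  0.00475911]), 'finger_gap': 0.0023095373773444716}
```

The fingers closed on nothing and passed over the rim. Both the scene view (tip at about 285,266) and the wrist view (tip at row 247) put the real fingertips about 34 mm short of the stated TCP, at z ≈ 0.055. I'll correct for that and re-grasp lower.

```bash
python3 -m jog '[{"x":-0.02,"y":0.0,"z":0.0,"yaw":0.0,"fingers":0.04},{"x":0.0,"y":-0.017,"z":0.0,"yaw":0.0,"fingers":0.04},{"x":0.0,"y":-0.017,"z":-0.001,"yaw":0.004,"fingers":0.04},{"x":0.01,"y":0.0,"z":0.0,"yaw":0.0,"fingers":0.04},{"x":0.015,"y":0.0,"z":0.0,"yaw":0.0,"fingers":0.04},{"x":0.015,"y":0.0,"z":0.0,"yaw":0.0,"fingers":0.04},{"x":0.008,"y":0.0,"z":0.0,"yaw":0.0,"fingers":0.04},{"x":0.0,"y":0.0,"z":0.0,"yaw":0.0,"fingers":0.04}]' 30; python3 - <<'E'
from h import *
T=go(stand(-.003,-.2255,-.013),sy)
w=get_image('wrist');s=get_image('scene')
cv2.imwrite('pics/c6.png',np.hstack([w[100:400,130:430],cv2.resize(s[190:320,200:330],(300,300),interpolation=cv2.INTER_CUBIC)]))
E
```

```text
t: 6.5
ee_pos: [0.4748, -0.3011, -0.014]
orientation: [-170.8, 89.9, -177.0]
wrist_force: [-1.1, 0.5, 0.5]
finger_gap: 0.467
tool shift [-0.001   0.0024  0.0019] yaw -0.003 ee [ 0.4748 -0.3011 -0.014 ] q [-4.010e+01  3.760e+01  9.490e+01 -1.000e-01  4.760e+01 -1.239e+02] F [-1.1  0.5  0.5] t 6.5 gap 0.467
```

View pics/c6.png

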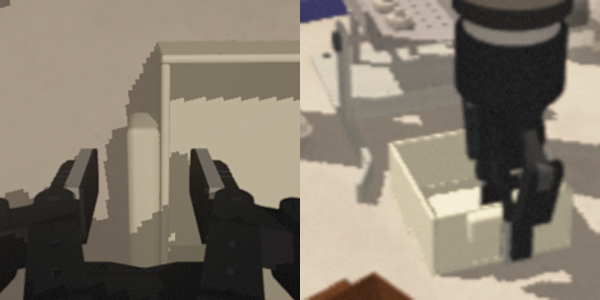

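```bash
python3 - <<'E'
from h import *
T=eeT();c=lambda p:np.round((proj('scene',p)-[200,190])*300/130+[300,0],0)
print([c((T@[-.035,-.025,z,1])[:3]) for z in(-.011,0,.011)])
print([c(stand(x-.003,-.233,.05)) for x in (-.03,0,.03)])
print([np.round(proj('wrist',stand(x-.003,-.2255,.05),T)-[130,100]) for x in (-.03,0,.03)])
print([np.round(proj('wrist',(T@[-.035,y,0,1])[:3],T)-[130,100]) for y in (-.02,0,.02)])
E
```

```text
[array([503., 263.]), array([517., 260.]), array([532., 257.])]
[array([470., 219.]), array([509., 211.]), array([548., 203.])]
[array([152., 128.]), array([152., 205.]), array([152., 272.])]
[array([ 99., 168.]), array([144., 168.]), array([190., 168.])]
```

```bash
python3 -m jog '[{"x":-0.001,"y":0.0025,"z":0.002,"yaw":0.0,"fingers":0.03},{"x":0.0,"y":0.0,"z":0.0,"yaw":0.0,"fingers":0.02},{"x":0.0,"y":0.0,"z":0.0,"yaw":0.0,"fingers":0.01},{"x":0.0,"y":0.0,"z":0.0,"yaw":0.0,"fingers":0.0},{"x":0.0,"y":0.0,"z":0.0,"yaw":0.0,"fingers":0.0},{"x":0.0,"y":0.0,"z":0.0,"yaw":0.0,"fingers":0.0},{"x":0.0,"y":0.0,"z":0.0,"yaw":0.0,"fingers":0.0},{"x":0.0,"y":0.0,"z":0.0,"yaw":0.0,"fingers":0.0}]' 30; python3 - <<'E'
from h import *
T=go(stand(-.003,-.1005,-.013),sy)
w=get_image('wrist');s=get_image('scene')
cv2.imwrite('pics/c7.png',np.hstack([w[100:400,130:430],cv2.resize(s[190:320,200:330],(300,300),interpolation=cv2.INTER_CUBIC)]))
E
```

```text
t: 7.6
ee_pos: [0.4786, -0.2995, -0.0105]
orientation: [-59.7, 89.8, -65.9]
wrist_force: [0.2, 0.4, -0.6]
finger_gap: 0.168
tool shift [ 0.0021  0.1254 -0.002 ] yaw -0.003 ee [ 0.4786 -0.2995 -0.0105] q [-3.980e+01  3.740e+01  9.460e+01 -1.000e-01  4.780e+01 -1.235e+02] F [ 0.2  0.4 -0.6] t 7.6 gap 0.168
```

View pics/c7.png

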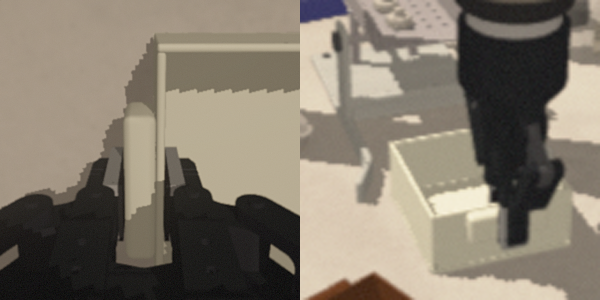

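Bar held (gap 14.4 mm). Slide into the bay.

```bash
python3 -m jog '[{"x":0.0,"y":0.012,"z":0.0,"yaw":0.0,"fingers":0.0},{"x":0.0,"y":0.014,"z":0.0,"yaw":0.0,"fingers":0.0},{"x":0.0,"y":0.014,"z":0.0,"yaw":0.0,"fingers":0.0},{"x":0.0,"y":0.014,"z":0.0,"yaw":0.0,"fingers":0.0},{"x":0.0,"y":0.014,"z":0.0,"yaw":0.0,"fingers":0.0},{"x":0.0,"y":0.014,"z":0.0,"yaw":0.0,"fingers":0.0},{"x":0.0,"y":0.01,"z":0.0,"yaw":0.0,"fingers":0.0},{"x":0.0,"y":0.0,"z":0.0,"yaw":0.0,"fingers":0.0}]' 30; python3 - <<'E'
from h import *
T=go(stand(-.003,-.1005,-.011),sy)
w=get_image('wrist')
cv2.imwrite('pics/c8.png',w)
E
```

```text
t: 8.7
ee_pos: [0.4892, -0.2004, -0.0105]
orientation: [-57.5, 89.8, -63.5]
wrist_force: [0.5, 1.0, -0.2]
finger_gap: 0.167
tool shift [ 0.0004  0.0257 -0.0019] yaw -0.001 ee [ 0.4892 -0.2004 -0.0105] q [-3.050e+01  3.470e+01  1.006e+02 -1.000e-01  4.450e+01 -1.144e+02] F [ 0.5  1.  -0.2] t 8.7 gap 0.167
```

View pics/c8.png

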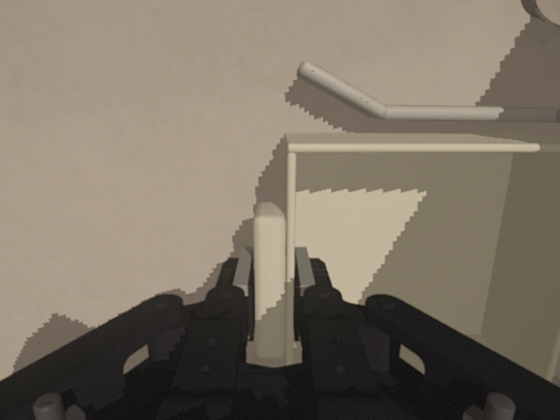

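```bash
python3 -m jog '[{"x":0.0,"y":0.01,"z":-0.001,"yaw":0.0,"fingers":0.0},{"x":0.0,"y":0.007,"z":0.0,"yaw":0.0,"fingers":0.0},{"x":0.0,"y":0.003,"z":0.0,"yaw":0.0,"fingers":0.0},{"x":0.0,"y":0.002,"z":0.0,"yaw":0.0,"fingers":0.0},{"x":0.0,"y":0.002,"z":0.0,"yaw":0.0,"fingers":0.0},{"x":0.0,"y":0.002,"z":0.0,"yaw":0.0,"fingers":0.0},{"x":0.0,"y":0.0,"z":0.0,"yaw":0.0,"fingers":0.0},{"x":0.0,"y":0.0,"z":0.0,"yaw":0.0,"fingers":0.0}]' 30; python3 - <<'E'
from h import *
T=go(stand(-.003,-.1005,-.011),sy)
E
```

```text
t: 9.75
ee_pos: [0.4913, -0.1745, -0.0105]
orientation: [-53.0, 89.7, -59.2]
wrist_force: [0.4, -1.3, 0.1]
finger_gap: 0.167
tool shift [ 0.0005 -0.0003 -0.0013] yaw -0.003 ee [ 0.4913 -0.1745 -0.0105] q [ -27.9   34.2  101.8   -0.2   43.8 -111.6] F [ 0.4 -1.3  0.1] t 9.75 gap 0.167
```

Not against the stop yet (force about 1 N). I'll creep on.

```bash
python3 -m jog '[{"x":0.0,"y":0.002,"z":0.0,"yaw":0.0,"fingers":0.0},{"x":0.0,"y":0.002,"z":0.0,"yaw":0.0,"fingers":0.0},{"x":0.0,"y":0.002,"z":0.0,"yaw":0.0,"fingers":0.0},{"x":0.0,"y":0.002,"z":0.0,"yaw":0.0,"fingers":0.0},{"x":0.0,"y":0.002,"z":0.0,"yaw":0.0,"fingers":0.0},{"x":0.0,"y":0.002,"z":0.0,"yaw":0.0,"fingers":0.0},{"x":0.0,"y":0.002,"z":0.0,"yaw":0.0,"fingers":0.0},{"x":0.0,"y":0.002,"z":0.0,"yaw":0.0,"fingers":0.0}]' 30; python3 - <<'E'
from h import *
T=go(stand(-.003,-.1005,-.011),sy)
cv2.imwrite('pics/c9.png',get_image('wrist'))
E
```

```text
t: 10.75
ee_pos: [0.4909, -0.1747, -0.0081]
orientation: [-79.6, 88.6, -85.9]
wrist_force: [-5.0, -9.5, 2.3]
finger_gap: 0.167
tool shift [ 0.0029 -0.     -0.0009] yaw -0.004 ee [ 0.4909 -0.1747 -0.0081] q [ -27.2   33.8  102.2   -1.8   43.3 -109.7] F [-5.  -9.5  2.3] t 10.75 gap 0.167
```

View pics/c9.png

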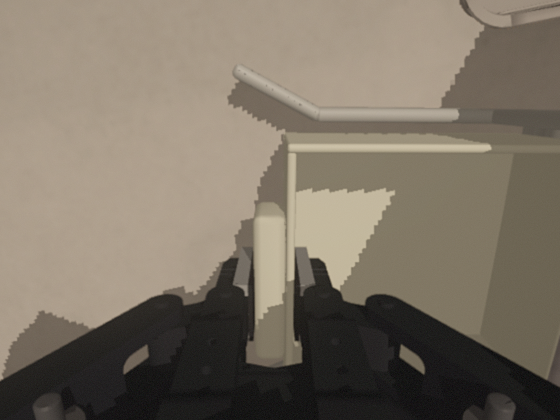

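At the stop: 10 N back, no further travel. Release and rise.

```bash
python3 -m jog '[{"x":0.0,"y":-0.002,"z":0.0,"yaw":0.0,"fingers":0.0},{"x":0.0,"y":0.0,"z":0.0,"yaw":0.0,"fingers":0.035},{"x":0.0,"y":0.0,"z":0.0,"yaw":0.0,"fingers":0.035},{"x":0.0,"y":0.0,"z":0.0,"yaw":0.0,"fingers":0.035},{"x":-0.02,"y":0.0,"z":0.0,"yaw":0.0,"fingers":0.035},{"x":-0.04,"y":-0.003,"z":0.0,"yaw":0.0,"fingers":0.035},{"x":-0.06,"y":-0.008,"z":0.0,"yaw":0.0,"fingers":0.035},{"x":-0.06,"y":0.0,"z":0.0,"yaw":0.0,"fingers":0.035}]' 30; python3 - <<'E'
from h import *
T=go(stand(0,.168,.16),sy);np.save('T2.npy',T)
cv2.imwrite('pics/c10.png',get_image('wrist'))
E
```

```text
t: 11.8
ee_pos: [0.4864, -0.181, 0.1719]
orientation: [-110.4, 88.8, -116.6]
wrist_force: [1.1, -0.5, -1.0]
finger_gap: 0.41
tool shift [0.0066 0.2754 0.0051] yaw -0.003 ee [ 0.4864 -0.181   0.1719] q [ -28.1   20.4   90.5   -1.3   69.1 -111.5] F [ 1.1 -0.5 -1. ] t 11.8 gap 0.41
```

View pics/c10.png

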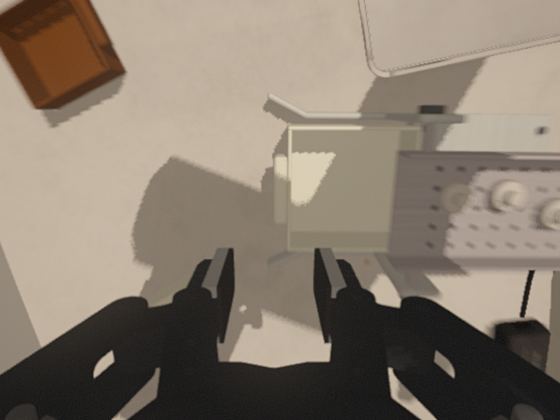

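```bash
python3 - <<'E'
from h import *
T=np.load('T2.npy')
def st(p): d=p[:2]-H; return np.round([d@sx*1e3,d@sy*1e3],1)
for n,u,v,z in [('r1',289,127,.05),('r4',289,250,.05),('gout',274,190,.05),('feL',268,97,.02),('knL',303,116,.02),('lipTop',397,152,.109),('lipBot',388,258,.109),('upL',432,110,.102)]:
    print(n,st(pl('wrist',u,v,z,T)))
E
python3 -m jog '[{"x":0.0,"y":0.03,"z":0.001,"yaw":0.0,"fingers":0.03},{"x":0.0,"y":0.04,"z":0.001,"yaw":0.0,"fingers":0.03},{"x":0.0,"y":0.04,"z":0.001,"yaw":0.0,"fingers":0.03},{"x":0.0,"y":0.04,"z":0.001,"yaw":0.0,"fingers":0.03},{"x":0.0,"y":0.04,"z":0.001,"yaw":0.0,"fingers":0.03},{"x":0.0,"y":0.04,"z":0.0,"yaw":0.0,"fingers":0.03},{"x":0.0,"y":0.03,"z":0.0,"yaw":0.0,"fingers":0.03},{"x":0.0,"y":0.005,"z":0.0,"yaw":0.0,"fingers":0.03}]' 30; python3 - <<'E'
from h import *
T=go(stand(0,.168,.16),sy);np.save('T3.npy',T)
cv2.imwrite('pics/c11.png',get_image('wrist'))
print(proj('wrist',stand(0,.168,.094),T))
E
```

```text
r1 [-58.7 -96.9]
r4 [ 51.6 -96. ]
gout [  -4.8 -109.6]
feL [ -83.7 -115.3]
knL [-67.  -83.6]
lipTop [-45.  -24.8]
lipBot [ 33.  -24.4]
upL [-72.8  -1.1]
t: 12.85
ee_pos: [0.5257, 0.0884, 0.1748]
orientation: [-63.8, 88.3, -70.0]
wrist_force: [0.5, -0.1, 0.3]
finger_gap: 0.35
tool shift [ 0.0147  0.0035 -0.0052] yaw -0.003 ee [0.5257 0.0884 0.1748] q [  2.3  21.4  88.5  -1.7  69.7 -80.9] F [ 0.5 -0.1  0.3] t 12.85 gap 0.35
[281.08447231 192.29550716]
```

View pics/c11.png

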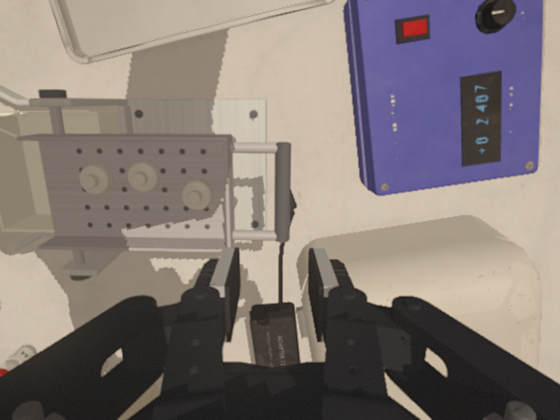

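```bash
python3 - <<'E'
from h import *
T=np.load('T3.npy')
for z in (.08,.12,.16):
  print(z,[np.round(pl('top',u,v,z)[:2],3) for u,v in [(165,193),(177,150),(88,193),(152,222),(152,288)]],[np.round(pl('wrist',u,v,z,T)[:2],3) for u,v in [(340,235),(305,258),(372,192),(540,166)]])
# handle
print(pl('wrist',283,192,.097,T), stand(0,.168,.097), pl('wrist',283,142,.1,T),pl('wrist',283,241,.1,T))
t,e=tri(ray('top',148,222),ray('wrist',372,192,T));print(t,e)
t,e=tri(ray('top',152,287),ray('wrist',347,0,T));print(t,e)
im=cv2.imread('pics/c11.png')[90:290,230:400];im2=cv2.imread('pics/top0.png')[80:300,70:200]
cv2.imwrite('pics/c11z.png',np.hstack([cv2.resize(im,(425,500)),cv2.resize(im2,(296,500),interpolation=cv2.INTER_CUBIC)]))
E
```

```text
0.08 [array([0.589, 0.116]), array([0.687, 0.09 ]), array([0.59 , 0.289]), array([0.524, 0.144]), array([0.377, 0.142])] [array([0.566, 0.136]), array([0.583, 0.106]), array([0.532, 0.163]), array([0.524, 0.294])]
0.12 [array([0.584, 0.105]), array([0.678, 0.08 ]), array([0.585, 0.27 ]), array([0.522, 0.132]), array([0.383, 0.13 ])] [array([0.549, 0.131]), array([0.564, 0.105]), array([0.52 , 0.154]), array([0.514, 0.266])]
0.16 [array([0.58 , 0.094]), array([0.669, 0.07 ]), array([0.58 , 0.251]), array([0.521, 0.12 ]), array([0.388, 0.118])] [array([0.533, 0.126]), array([0.546, 0.104]), array([0.509, 0.145]), array([0.504, 0.237])]
[0.52020973 0.09361837 0.097     ] [0.52106078 0.09207968 0.097     ] [0.48310032 0.09735058 0.1       ] [0.55808948 0.08981966 0.1       ]
[0.52517874 0.15425439 0.09462275] 0.011617918283679677
[ 0.36872778  0.17051959 -0.01778074] 0.004093875482432984
```

View pics/c11z.png

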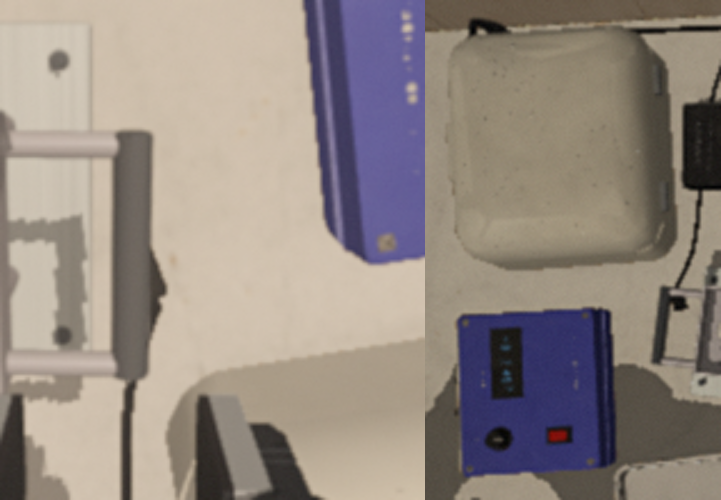

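```bash
python3 - <<'E'
from h import *
T=go(np.append(np.array([.5203,.0935])-.006*sx,.085),sy);print(T[:3,:3].round(3))
E
```

```text
tool shift [ 0.0895  0.0071 -0.0131] yaw -0.003 ee [0.5257 0.0881 0.1748] q [  2.3  21.4  88.5  -1.7  69.7 -80.9] F [-0.5  1.   0.4] t 12.9 gap 0.352
[[ 0.01   0.108  0.994]
 [-0.027  0.994 -0.108]
 [-1.    -0.026  0.013]]
```

```bash
python3 -m jog '[{"x":0.02,"y":0.004,"z":-0.008,"yaw":-0.003,"fingers":0.03},{"x":0.03,"y":0.003,"z":-0.005,"yaw":0.0,"fingers":0.03},{"x":0.025,"y":0.0,"z":0.0,"yaw":0.0,"fingers":0.03},{"x":0.01,"y":0.0,"z":0.0,"yaw":0.0,"fingers":0.03},{"x":0.0,"y":0.0,"z":0.0,"yaw":0.0,"fingers":0.03},{"x":0.0,"y":0.0,"z":0.0,"yaw":0.0,"fingers":0.03},{"x":0.0,"y":0.0,"z":0.0,"yaw":0.0,"fingers":0.03},{"x":0.0,"y":0.0,"z":0.0,"yaw":0.0,"fingers":0.03}]' 30; python3 - <<'E'
from h import *
T=go(np.append(np.array([.5203,.0935])-.006*sx,.043),sy)
w=get_image('wrist');s=get_image('scene')
print([proj('wrist',(T@[-.035,y,0,1])[:3],T).round() for y in (-.015,0,.015)])
cv2.imwrite('pics/c12.png',np.hstack([w[100:420,120:440],cv2.resize(s[120:280,180:340],(320,320),interpolation=cv2.INTER_CUBIC)]))
E
```

```text
t: 13.9
ee_pos: [0.5165, 0.0891, 0.0903]
orientation: [-54.4, 88.1, -60.6]
wrist_force: [0.4, 0.0, -0.2]
finger_gap: 0.35
tool shift [ 0.0471  0.006  -0.0036] yaw -0.004 ee [0.5165 0.0891 0.0903] q [  2.5  25.6  96.7  -2.   56.8 -80.1] F [ 0.4  0.  -0.2] t 13.9 gap 0.35
[array([241., 268.]), array([275., 268.]), array([308., 268.])]
```

View pics/c12.png

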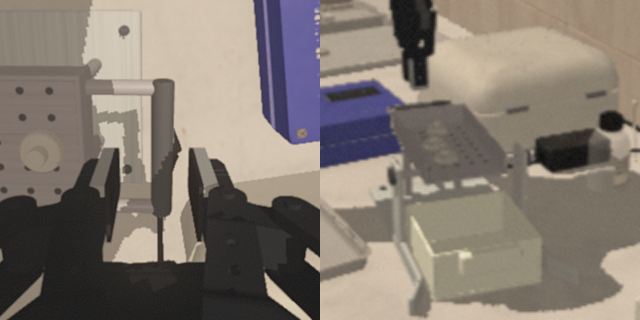

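```bash
python3 -m jog '[{"x":0.0,"y":0.005,"z":-0.003,"yaw":-0.004,"fingers":0.03},{"x":0.015,"y":0.0,"z":0.0,"yaw":0.0,"fingers":0.03},{"x":0.015,"y":0.0,"z":0.0,"yaw":0.0,"fingers":0.03},{"x":0.013,"y":0.0,"z":0.0,"yaw":0.0,"fingers":0.03},{"x":0.003,"y":0.0,"z":0.0,"yaw":0.0,"fingers":0.03},{"x":0.0,"y":0.0,"z":0.0,"yaw":0.0,"fingers":0.03},{"x":0.0,"y":0.0,"z":0.0,"yaw":0.0,"fingers":0.03},{"x":0.0,"y":0.0,"z":0.0,"yaw":0.0,"fingers":0.03}]' 30; python3 - <<'E'
from h import *
T=go(np.append(np.array([.5203,.0935])-.006*sx,.043),sy)
w=get_image('wrist');s=get_image('scene')
print([proj('wrist',(T@[-.035,y,0,1])[:3],T).round() for y in (-.015,0,.015)])
cv2.imwrite('pics/c13.png',np.hstack([w[100:420,120:440],cv2.resize(s[120:280,180:340],(320,320),interpolation=cv2.INTER_CUBIC)]))
E
```

```text
t: 15.0
ee_pos: [0.5141, 0.0939, 0.0406]
orientation: [-56.0, 88.1, -61.9]
wrist_force: [-0.2, 0.2, -1.2]
finger_gap: 0.349
tool shift [-0.0024  0.0002  0.0002] yaw 0.001 ee [0.5141 0.0939 0.0406] q [  3.1  29.5  99.8  -2.2  50.  -79.6] F [-0.2  0.2 -1.2] t 15.0 gap 0.349
[array([241., 268.]), array([274., 268.]), array([308., 268.])]
```

View pics/c13.png

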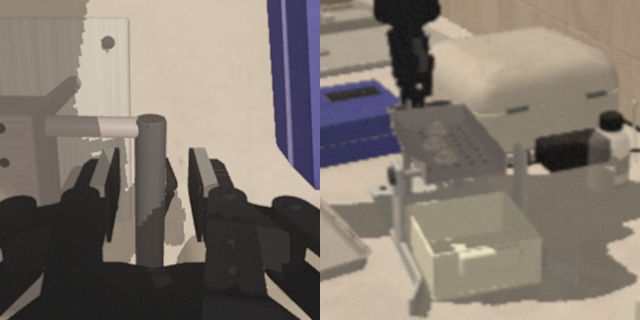

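```bash
python3 -m jog '[{"x":0.0,"y":0.0,"z":0.0,"yaw":0.0,"fingers":0.02},{"x":0.0,"y":0.0,"z":0.0,"yaw":0.0,"fingers":0.01},{"x":0.0,"y":0.0,"z":0.0,"yaw":0.0,"fingers":0.0},{"x":0.0,"y":0.0,"z":0.0,"yaw":0.0,"fingers":0.0},{"x":0.0,"y":0.0,"z":0.0,"yaw":0.0,"fingers":0.0},{"x":0.0,"y":0.0,"z":0.0,"yaw":0.0,"fingers":0.0},{"x":0.0,"y":0.0,"z":0.0,"yaw":0.0,"fingers":0.0},{"x":0.0,"y":0.0,"z":0.0,"yaw":0.0,"fingers":0.0}]' 25; python3 - <<'E'
from h import *
T=go(np.append(np.array([.5203,.0935])-.006*sx,.043),sy)
# arc: shifts in tool axes from level, per theta step 0.1
a0=np.array([.168,.004]);
for k in range(11):
    def q(t): return np.array([.168*np.cos(t)-.004*np.sin(t),.168*np.sin(t)+.004*np.cos(t)])
    d=q(.1*k+.1)-q(.1*k); w=np.append(sy*d[0],d[1]); print(round(.1*k+.1,1),np.round(T[:3,:3].T@w*1e3,1), np.round(q(.1*k+.1)*1e3))
E
```

```text
t: 16.1
ee_pos: [0.5141, 0.0922, 0.041]
orientation: [-57.9, 88.0, -63.8]
wrist_force: [0.4, -1.2, -0.9]
finger_gap: 0.127
tool shift [-0.002   0.0018  0.    ] yaw 0.001 ee [0.5141 0.0922 0.041 ] q [  3.   29.4  99.8  -2.4  50.  -79.6] F [ 0.4 -1.2 -0.9] t 16.1 gap 0.127
0.1 [-16.7  -1.7   0.3] [167.  21.]
0.2 [-16.4  -3.4   0.3] [164.  37.]
0.3 [-16.   -5.    0.3] [159.  53.]
0.4 [-15.4  -6.6   0.3] [153.  69.]
0.5 [-14.7  -8.1   0.3] [146.  84.]
0.6 [-13.8  -9.5   0.2] [136.  98.]
0.7 [-12.8 -10.9   0.2] [126. 111.]
0.8 [-11.7 -12.1   0.2] [114. 123.]
0.9 [-10.4 -13.2   0.2] [101. 134.]
1.0 [ -9.  -14.2   0.2] [ 87. 144.]
1.1 [ -7.6 -15.    0.1] [ 73. 152.]
```

```bash
python3 -m jog '[{"x":-0.0083,"y":-0.0007,"z":0.0,"yaw":0.0,"fingers":0.0},{"x":-0.0083,"y":-0.001,"z":0.0,"yaw":0.0,"fingers":0.0},{"x":-0.0082,"y":-0.0015,"z":0.0,"yaw":0.0,"fingers":0.0},{"x":-0.0082,"y":-0.0019,"z":0.0,"yaw":0.0,"fingers":0.0},{"x":-0.008,"y":-0.0023,"z":0.0,"yaw":0.0,"fingers":0.0},{"x":-0.008,"y":-0.0027,"z":0.0,"yaw":0.0,"fingers":0.0},{"x":-0.0077,"y":-0.0031,"z":0.0,"yaw":0.0,"fingers":0.0},{"x":-0.0077,"y":-0.0035,"z":0.0,"yaw":0.0,"fingers":0.0}]' 25; cat >> h.py <<'E'
def arc(Z0):
    "tilt from handle height; Z0 = reported z when level; handle pos error radial"
    T=go(stand(0,.168,.041),sy); z=.094+T[2,3]-Z0; 
    th=np.arctan2(z-.09,(T[:2,3]-H)@sy); r=np.hypot(z-.09,(T[:2,3]-H)@sy)
    print('theta',round(th-.024,3),'r',round(r,4)); return T
E
python3 - <<'E'
from h import *
T=arc(.041)
w=get_image('wrist');s=get_image('scene')
cv2.imwrite('pics/c14.png',np.hstack([w[100:420,20:340],cv2.resize(s[120:280,180:340],(320,320),interpolation=cv2.INTER_CUBIC)]))
E
```

```text
t: 17.1
ee_pos: [0.5124, 0.0767, 0.1105]
orientation: [-53.6, 87.9, -59.6]
wrist_force: [3.9, -1.3, -2.8]
finger_gap: 0.129
tool shift [0.0691 0.0182 0.0055] yaw 0.001 ee [0.5124 0.0767 0.1105] q [  1.2  23.5  96.4  -2.1  59.1 -81.8] F [ 3.9 -1.3 -2.8] t 17.1 gap 0.129
theta 0.427 r 0.1686
```

View pics/c14.png

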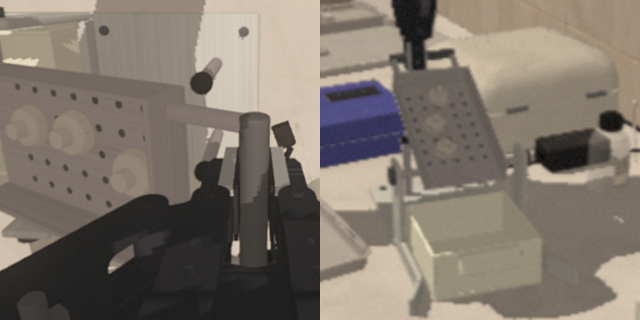

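The tray is up to about 0.43 rad with the handle held and all three knobs still on it. I'll keep raising.

```bash
python3 -m jog '[{"x":-0.0074,"y":-0.004,"z":0.0,"yaw":0.0,"fingers":0.0},{"x":-0.0073,"y":-0.0042,"z":0.0,"yaw":0.0,"fingers":0.0},{"x":-0.007,"y":-0.0045,"z":0.0,"yaw":0.0,"fingers":0.0},{"x":-0.0068,"y":-0.0049,"z":0.0,"yaw":0.0,"fingers":0.0},{"x":-0.0065,"y":-0.0052,"z":0.0,"yaw":0.0,"fingers":0.0},{"x":-0.0063,"y":-0.0055,"z":0.0,"yaw":0.0,"fingers":0.0},{"x":-0.006,"y":-0.0059,"z":0.0,"yaw":0.0,"fingers":0.0},{"x":-0.0055,"y":-0.006,"z":0.0,"yaw":0.0,"fingers":0.0}]' 25
python3 - <<'E'
from h import *
T=arc(.041)
w=get_image('wrist');s=get_image('scene')
cv2.imwrite('pics/c15.png',np.hstack([w[100:420,20:340],cv2.resize(s[120:280,180:340],(320,320),interpolation=cv2.INTER_CUBIC)]))
E
```

```text
t: 18.2
ee_pos: [0.5078, 0.0356, 0.168]
orientation: [-51.0, 87.9, -56.9]
wrist_force: [5.4, -1.8, -5.3]
finger_gap: 0.125
tool shift [0.1254 0.0612 0.0044] yaw 0.001 ee [0.5078 0.0356 0.168 ] q [ -3.4  18.9  93.5  -1.9  66.4 -86.8] F [ 5.4 -1.8 -5.3] t 18.2 gap 0.125
theta 0.847 r 0.1713
```

View pics/c15.png

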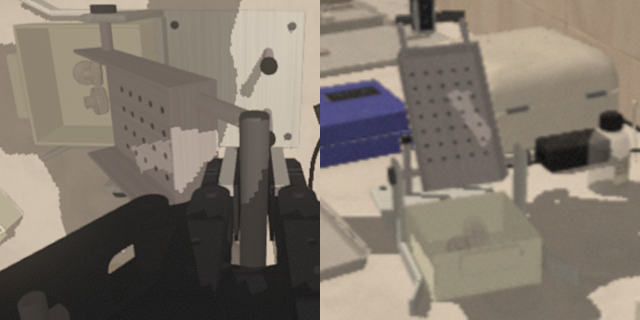

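```bash
python3 - <<'E'
from h import *
s=get_image('scene');w=get_image('wrist')
cv2.imwrite('pics/c16.png',np.hstack([cv2.resize(s[205:285,215:305],(400,356),interpolation=cv2.INTER_CUBIC),cv2.resize(w[100:260,20:200],(400,356),interpolation=cv2.INTER_CUBIC)]))
E
```

```text
(no output)
```

View pics/c16.png

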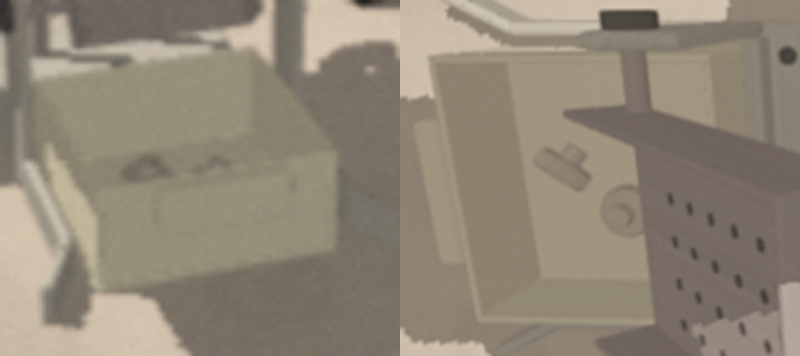

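Two knobs are seen in the bin and the third is hidden. I'll raise a little further and hold.

```bash
python3 -m jog '[{"x":-0.005,"y":-0.0066,"z":0.0005,"yaw":0.0,"fingers":0.0},{"x":-0.005,"y":-0.0067,"z":0.0005,"yaw":0.0,"fingers":0.0},{"x":-0.0047,"y":-0.007,"z":0.0005,"yaw":0.0,"fingers":0.0},{"x":-0.0043,"y":-0.0072,"z":0.0005,"yaw":0.0,"fingers":0.0},{"x":0.0,"y":0.0,"z":0.0,"yaw":0.0,"fingers":0.0},{"x":0.0,"y":0.0,"z":0.0,"yaw":0.0,"fingers":0.0},{"x":0.0,"y":0.0,"z":0.0,"yaw":0.0,"fingers":0.0},{"x":0.0,"y":0.0,"z":0.0,"yaw":0.0,"fingers":0.0}]' 25
python3 - <<'E'
from h import *
T=arc(.041)
s=get_image('scene');w=get_image('wrist');t=get_image('top')
cv2.imwrite('pics/c17.png',np.hstack([cv2.resize(s[120:285,195:305],(270,400),interpolation=cv2.INTER_CUBIC),cv2.resize(w[60:420,0:400],(444,400),interpolation=cv2.INTER_CUBIC)]))
E
```

```text
t: 19.4
ee_pos: [0.5048, 0.0091, 0.1884]
orientation: [-53.7, 88.1, -59.6]
wrist_force: [1.2, 1.6, 0.4]
finger_gap: 0.125
tool shift [0.1452 0.0882 0.0048] yaw 0.002 ee [0.5048 0.0091 0.1884] q [ -6.6  17.4  92.2  -1.6  69.3 -90.1] F [1.2 1.6 0.4] t 19.4 gap 0.125
theta 1.041 r 0.173
```

View pics/c17.png

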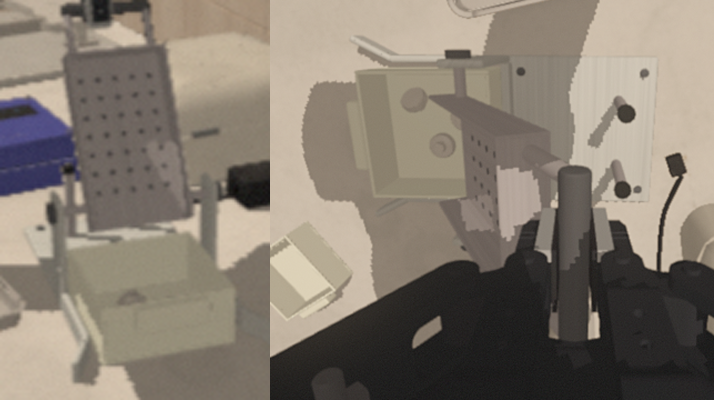

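Tray floor fully visible and empty. Lowering it under control.

```bash
python3 -m jog '[{"x":0.0044,"y":0.0072,"z":0.0,"yaw":0.0,"fingers":0.0},{"x":0.0048,"y":0.0069,"z":0.0,"yaw":0.0,"fingers":0.0},{"x":0.0052,"y":0.0066,"z":0.0,"yaw":0.0,"fingers":0.0},{"x":0.0055,"y":0.0063,"z":0.0,"yaw":0.0,"fingers":0.0},{"x":0.0058,"y":0.006,"z":0.0,"yaw":0.0,"fingers":0.0},{"x":0.0061,"y":0.0057,"z":0.0,"yaw":0.0,"fingers":0.0},{"x":0.0064,"y":0.0054,"z":0.0,"yaw":0.0,"fingers":0.0},{"x":0.0067,"y":0.005,"z":0.0,"yaw":0.0,"fingers":0.0}]' 25
python3 - <<'E'
from h import *
T=arc(.041)
E
```

```text
t: 20.55
ee_pos: [0.5106, 0.0606, 0.1395]
orientation: [-53.6, 88.1, -59.4]
wrist_force: [-0.8, 3.1, 2.6]
finger_gap: 0.131
tool shift [0.0977 0.035  0.0052] yaw 0.002 ee [0.5106 0.0606 0.1395] q [ -0.7  21.2  94.8  -1.8  63.  -84. ] F [-0.8  3.1  2.6] t 20.55 gap 0.131
theta 0.623 r 0.17
```

```bash
python3 -m jog '[{"x":0.007,"y":0.0046,"z":0.0,"yaw":0.0,"fingers":0.0},{"x":0.0072,"y":0.0042,"z":0.0,"yaw":0.0,"fingers":0.0},{"x":0.0074,"y":0.0039,"z":0.0,"yaw":0.0,"fingers":0.0},{"x":0.0076,"y":0.0035,"z":0.0,"yaw":0.0,"fingers":0.0},{"x":0.0078,"y":0.0031,"z":0.0,"yaw":0.0,"fingers":0.0},{"x":0.008,"y":0.0027,"z":0.0,"yaw":0.0,"fingers":0.0},{"x":0.008,"y":0.0023,"z":0.0,"yaw":0.0,"fingers":0.0},{"x":0.008,"y":0.0019,"z":0.0,"yaw":0.0,"fingers":0.0}]' 25
python3 - <<'E'
from h import *
T=arc(.041)
E
```

```text
t: 21.55
ee_pos: [0.5138, 0.089, 0.0728]
orientation: [-53.1, 88.3, -59.0]
wrist_force: [-0.0, 4.6, 1.0]
finger_gap: 0.129
tool shift [0.0318 0.0046 0.0064] yaw 0.003 ee [0.5138 0.089  0.0728] q [  2.4  26.7  98.2  -1.8  54.3 -80.7] F [-0.   4.6  1. ] t 21.55 gap 0.129
theta 0.191 r 0.168
```

```bash
python3 -m jog '[{"x":0.006,"y":0.0008,"z":0.0,"yaw":0.0,"fingers":0.0},{"x":0.006,"y":0.0006,"z":0.0,"yaw":0.0,"fingers":0.0},{"x":0.005,"y":0.0004,"z":0.0,"yaw":0.0,"fingers":0.0},{"x":0.004,"y":0.0003,"z":0.0,"yaw":0.0,"fingers":0.0},{"x":0.003,"y":0.0,"z":0.0,"yaw":0.0,"fingers":0.0},{"x":0.002,"y":0.0,"z":0.0,"yaw":0.0,"fingers":0.0},{"x":0.001,"y":0.0,"z":0.0,"yaw":0.0,"fingers":0.0},{"x":0.0,"y":0.0,"z":0.0,"yaw":0.0,"fingers":0.0}]' 25
python3 - <<'E'
from h import *
T=arc(.041)
E
```

```text
t: 22.55
ee_pos: [0.5141, 0.0925, 0.0411]
orientation: [-53.7, 88.4, -59.6]
wrist_force: [-2.0, 4.4, 5.8]
finger_gap: 0.125
tool shift [0.0002 0.0003 0.007 ] yaw 0.003 ee [0.5141 0.0925 0.0411] q [  2.7  29.4  99.8  -1.8  50.1 -80.3] F [-2.   4.4  5.8] t 22.55 gap 0.125
theta 0.0 r 0.1678
```

Back at level with the rest taking load. Release and rise.

```bash
python3 -m jog '[{"x":0.001,"y":0.0,"z":0.0,"yaw":0.0,"fingers":0.0},{"x":0.0,"y":0.0,"z":0.0,"yaw":0.0,"fingers":0.03},{"x":0.0,"y":0.0,"z":0.0,"yaw":0.0,"fingers":0.03},{"x":0.0,"y":0.0,"z":0.0,"yaw":0.0,"fingers":0.03},{"x":0.0,"y":0.0,"z":0.0,"yaw":0.0,"fingers":0.03},{"x":-0.01,"y":0.0,"z":0.0,"yaw":0.0,"fingers":0.03},{"x":-0.02,"y":0.0,"z":0.0,"yaw":0.0,"fingers":0.03},{"x":-0.03,"y":0.0,"z":0.0,"yaw":0.0,"fingers":0.03}]' 25
python3 - <<'E'
from h import *
T=arc(.041)
w=get_image('wrist');s=get_image('scene')
cv2.imwrite('pics/c20.png',np.hstack([w[60:420,0:440],cv2.resize(s[120:320,180:360],(324,360),interpolation=cv2.INTER_CUBIC)]))
E
```

```text
t: 23.55
ee_pos: [0.5117, 0.092, 0.1006]
orientation: [-66.4, 88.4, -72.3]
wrist_force: [0.9, 0.3, 0.2]
finger_gap: 0.351
tool shift [0.0597 0.0026 0.0086] yaw 0.003 ee [0.5117 0.092  0.1006] q [  2.8  24.7  96.3  -1.8  58.6 -80.4] F [0.9 0.3 0.2] t 23.55 gap 0.351
theta 0.34 r 0.1786
```

View pics/c20.png

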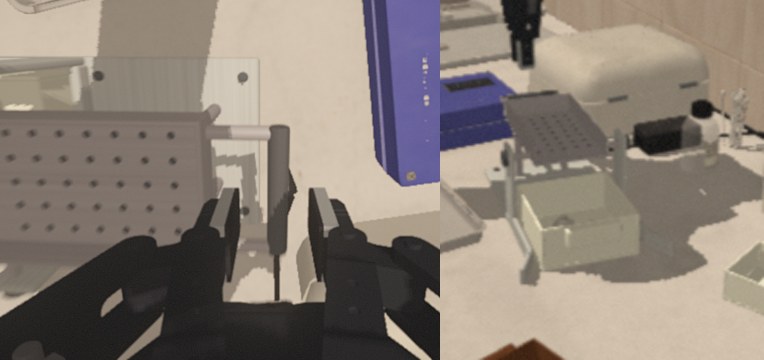

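```bash
python3 -m jog '[{"x":-0.05,"y":0.0,"z":0.0,"yaw":0.0,"fingers":0.03},{"x":-0.05,"y":0.0,"z":0.0,"yaw":0.0,"fingers":0.03},{"x":-0.03,"y":0.0,"z":-0.03,"yaw":0.0,"fingers":0.03},{"x":0.0,"y":0.04,"z":-0.04,"yaw":0.0,"fingers":0.03},{"x":0.0,"y":0.05,"z":-0.04,"yaw":0.0,"fingers":0.03},{"x":0.0,"y":0.05,"z":-0.02,"yaw":0.0,"fingers":0.03},{"x":0.0,"y":0.05,"z":0.0,"yaw":0.0,"fingers":0.03},{"x":0.0,"y":0.02,"z":0.0,"yaw":0.0,"fingers":0.03}]' 25
python3 - <<'E'
from h import *
T=arc(.041)
s=get_image('scene');t=get_image('top');cv2.imwrite('pics/t21.png',t);cv2.imwrite('pics/s21.png',s)
cv2.imwrite('pics/c21.png',np.hstack([cv2.resize(s[205:305,220:320],(400,400),interpolation=cv2.INTER_CUBIC),cv2.resize(t[180:280,165:345][:,:180],(400,222),interpolation=cv2.INTER_CUBIC) if 0 else cv2.resize(t[185:285,220:320],(400,400),interpolation=cv2.INTER_CUBIC)]))
E
```

```text
t: 24.65
ee_pos: [0.4012, 0.3217, 0.23]
orientation: [-48.7, 88.2, -54.8]
wrist_force: [0.2, -0.2, -0.6]
finger_gap: 0.35
tool shift [ 0.1969 -0.211   0.1396] yaw -0.002 ee [0.4012 0.3217 0.23  ] q [ 31.4  17.2  85.7  -1.8  77.  -52.1] F [ 0.2 -0.2 -0.6] t 24.65 gap 0.35
theta 0.442 r 0.4296
```

View pics/c21.png

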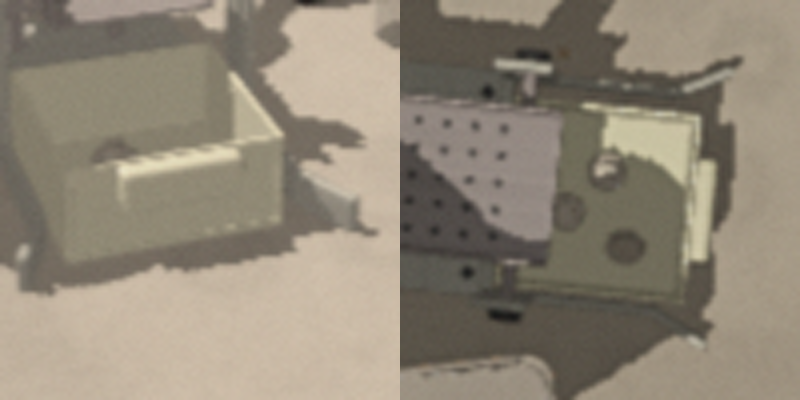

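View pics/t21.png

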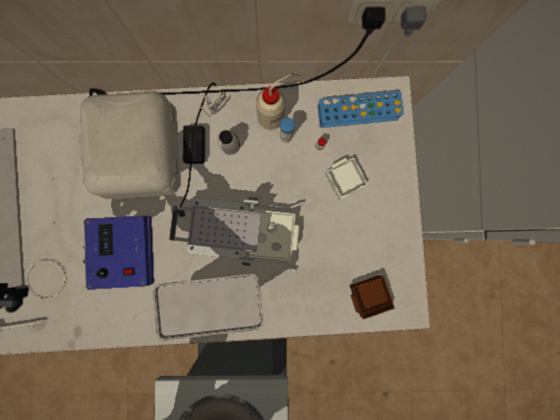

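The top view shows three knobs in the bin (crop 606,168; 568,212; 626,247) and the tray empty and down. The bottle, tube and vial are unmoved. One last check on the bin's position before handing in.

```bash
python3 - <<'E'
from h import *
def st(p): d=p[:2]-H; return np.round([d@sx*1e3,d@sy*1e3],1)
for u,v in [(700,115),(682,299)]: print(st(pl('top',220+(u-400+.5)/4-.5,185+(v+.5)/4-.5,.05)))
a=cv2.imread('pics/top0.png').astype(int);b=cv2.imread('pics/t21.png').astype(int)
print('bystander diff',np.abs(a-b)[110:160,210:340].mean(), 'handle diff',np.abs(a-b)[200:245,165:180].mean())
print(hand_in())
E
```

```text
[ 50.7 -97.6]
[-56.4 -97.6]
bystander diff 2.041025641025641 handle diff 21.420246913580247
the job is handed in; nothing more can be done
None
```

The white bin is home in its bay, all three knobs are in it, and the tray is back on its rest. I handed the job in at about 24.7 s with the arm clear of everything.

**What I did:** I pinched the bin's grip bar and slid the bin in until the stop pushed back with about 10 N. Then I pinched the tray handle and raised the tray to about 1.04 rad. I lowered it in small steps until the rest took the load (about 6 N) and only then let go.

**Problem on the way:** My first attempt to grip the bin closed on nothing. The real fingertips sat about 34 mm short of the stated TCP, so I corrected for that. Nothing was moved by the miss.

**Last checks:**
- **Knobs:** the top view shows all three in the bin and the tray empty. In the scene view the bin's front wall hides all but one of them.
- **Bin:** it is square to the stand, with its front wall at stand y = -97.6 mm in the top view. The wrist view gave -96 to -97 mm, and exactly home is -96 mm. The difference is within camera accuracy.
- **Bystanders:** the bottle, tube and vial look unmoved; the picture there barely changed (mean pixel difference 2).
- **Tray level:** the picture around the handle changed more (difference 21). I took that for shadow and did not look into it. I judged the tray level from the handle height at release, which matched the start to 0.1 mm.

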